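# Load a stamp blank and feed it through the engraver's flap

## Task

Put the square wooden blank from the green mat flat into the pocket of the blue tray, then push the tray by its yellow lip along its lane, through the orange spring flap and fully home against the stop inside the engraver, so that the flap falls shut behind the pocket. Leave the other things on the bench where they are.

Things in the scene. Friction and masses are not known exactly. Their poses are not given: they have to be found in the camera images.
- engraver: White desktop engraver, fixed, 300 mm wide, 200 mm high, with a lane in front. Origin: on the bench, on the lane's centre line, in the plane of the closed flap (= front face). x: loading direction, along the lane into the machine; z up. Lane floor 6 mm above the bench, x = -400 to +130 mm, between grey rails 16 mm high, 9 mm wide, inner faces at y = +-38.5 mm. Opening 77 mm wide, 62 mm high.
- visor_edge (a point): Middle of the lower front edge of the engraver's clear visor (orange edge bar), a shelf over the lane: underside 150 mm above the bench, from the front face out to x = -70 mm, 296 mm wide. Axes as the engraver's. Near the end of the push the gripper's body meets it unless the tool leans back 30 to 45 degrees, fingers pointing forward and down towards the machine.
- stop (a point): Middle of the face of the rubber stop inside the engraver, 118 mm past the flap plane, that the tray's front plate comes home against. Axes as the engraver's.
- flap (a joint): Orange spring flap, 72 mm wide, 45 mm tall, hinged at its top edge 60 mm above the bench; lower edge 9 mm above the lane floor, so the tray's 5 mm base passes under it. 0 rad = shut; positive = swung into the machine (to 1.4); it cannot swing out. Weak spring (under 2 N at the edge). It rides over the tray's pocket and falls shut behind it once the rear plate is some 42 mm inside.
- tray: Loose blue tray, about 0.25 kg, in the lane (2.5 mm play a side), slides freely. Origin: underside, below the pocket's centre; x towards the machine, z up. Base 5 mm thick, 72 mm wide, x = -120 to +33 mm. Home: origin at x = +85 mm in the engraver's frame; the rear of the base with the yellow lip stays outside under the visor, and the flap shuts over the base.
- pocket (a point): Centre of the floor of the tray's pocket, 5 mm above the tray's underside (11 mm above the bench). Pocket 54 x 54 mm; front and rear plates 6 mm thick (outer faces at x = +-33 mm), 30 mm tall above this floor; at the sides only ledges 5 mm tall (y = 27 to 33 mm), so fingers closing across the lane have room. Axes as the tray's.
- lip (a point): Middle of the rear face of the tray's yellow push lip, the face to push on: upright, 40 mm wide, 10 mm thick, 30 mm tall above the base (its top 41 mm above the bench); 120 mm behind the pocket's centre. Axes as the tray's. When home it is 35 mm in front of the flap plane.
- blank_center (a point): Centre of the square wooden blank (44 x 44 mm, 30 mm tall, about 50 g), loose, flat on the green mat (mat 3 mm thick); axes along its edges, z up. When it lies in the pocket this point is 20 mm above the tray's underside (26 mm above the bench).
- screwdriver: Bystander: screwdriver about 200 mm long, lying at the right-hand side of the green mat; origin at its underside. Leave it where it is.
- cork_block: Bystander: cork sanding block, 90 x 50 x 30 mm, on the bench; origin at its underside. Leave it where it is.
- glue: Bystander: white glue bottle, 52 mm across, 130 mm tall, standing; origin at its underside. Leave it where it is.
- cup: Bystander: blue ceramic cup, 76 mm across, 100 mm tall, standing; origin at its underside. Leave it where it is.
- stain: Bystander: amber jar with steel lid, 60 mm across, 50 mm tall, standing; origin at its underside. Leave it where it is.
Things that resemble listed ones, but are neither listed nor needed, are in the scene too. Of the things that look like the tray, the middle-sized one is meant. Of the things that look like the part that bears blank_center, take the one that is farthest to the robot's right at the start.

How it is judged:
By the outcome, as a careful person would: the job done as asked, in the order asked, and still so for the second after the job is handed in, with the robot touching nothing.
It also fails if it takes over 61 s, if anything falls off the work surface, if the arm or the gripper's body presses on something with over 40 N, if the wrist force passes 120 N, or if a joint passes its speed limit or range.

## Robot

A 6-joint arm with a two-finger parallel gripper is mounted at the origin on the work surface. World frame = base frame: x ahead of the robot, y to its left, z up, the work surface at z = 0. Lengths are in mm, angles in rad, forces in N, time in s.
With the tool pointing down it reaches from about 350 to 975 mm from the base axis. Payload 7.1 kg.
Tool frame: the origin (TCP) lies between the finger pads; the fingertips stand 19 mm ahead of it and the grasp point (between the pads) is the TCP (ctrl.tcp_to_tips is the distance from the TCP to the fingertips, in mm); z points along the fingers, y is the line along which they close (so a half turn about z gives the same grasp; the last joint's range is limited). The gripper opens to 88 mm and grips with 3 to 60 N. Pads are 20 mm wide; open, the fingers measure 115 mm over their backs; the gripper's body (75 mm by 178 mm) begins 61 mm behind the grasp point.
Start: joints at [-1.348, 0.423, 1.63, -0, 1.089, -0.019], TCP at [149.676, -606.797, 241.675] pointing down, gripper open.
Joint ranges: [-3, 3], [-0.9, 2.11], [0.09, 2.58], [-1.31, 4.45], [0.11, 2.69], [-2.54, 2.54]. Speed limits (rad/s): [2.39, 2.39, 3.01, 3.14, 3.14, 3.14].

## Interface

Orientations are given as a rotation vector (axis times angle).
In Python, from workcell import status, optics, ctrl gives the robot as it stands. The module is installed in compiled form; this text tells all that it offers.
- The arm moves only by the shell command python3 -m inch 'ROWS'. ROWS is JSON, a list that holds one entry, the list of rows, each a list of 7 numbers: the shift along the tool's x, y, z in mm, then the turn, a rotation vector about the tool's x, y, z in rad, then the opening in per cent of the stroke, from 0 (shut) to 100 (fully open). A call has 1 to 20 rows; each row is the pose to reach, as a shift and turn from the pose commanded when the call began, along the tool's axes at that moment; what a row does not reach only later rows make up. A row lasts 1/10 s, in which the tool goes at most 50 mm and 8.59 degrees, less where a joint would pass 70% of its speed; a pose out of reach is approached as far as the arm can. A call with a gripper value outside its range is refused whole. The fingers move at their own pace and stop on an object; the grip force is fixed at half the most. Time passes only in rows, so rows that repeat a pose let the fingers close. It gives the time, the measured TCP pose, the force, the opening and the grip force at its end, in the units of the state.
- status.get_obs(): the state, without advancing time (a new reading comes with each control period).
- optics.get_image(name): name is "side" or "top" or "wrist"; returns a dict with "frame" (384x512x3 uint8, red, green, blue), "fx", "fy", "cx", "cy" (pixels), "rvec" (rotation vector, rad) and "tvec" (3), from world to camera coordinates, as OpenCV has them; the wrist camera has in their place "hand_eye" (4x4, takes a point from camera to tool coordinates, whose origin is the TCP and whose axes are the flange's). Camera axes: x right, y down, z forward; pixel columns grow to the right and rows downward; lengths in mm; the calibration is good to about 2 mm. A picture is of the moment at which its call begins: read the wrist's pose just before it. There is no depth.
- ctrl.close_job(): hands the job in; it is judged then, once.
The state is a dict: "t": time; "qpos": joint angles; "qvel": joint speeds; "joint_torque": joint torques, N m; "ee_pos": TCP position; "orientation": TCP orientation; "ft_force": force on the tool from outside, world axes, zero at the start; "moment": the same for the moment, N m; "width": finger opening in mm; "grasp_force": force on a finger pad.
Only numpy, scipy, OpenCV 4.12 (cv2) and the standard library are available. Lean on these libraries where they do the work, as an engineer would, in place of code of your own. Each camera call takes 0.05 s, during which the arm holds its last target. There are 200 camera calls.

## Working session

There is one attempt and no reset: what is moved stays moved. The work goes in short steps, Python scripts to look and compute and a shell command to move; the robot and the scene stay as the last step left them, time stands still between calls to the robot, and variables do not carry over. Pictures are saved under pics/ and viewed, at most 10 in all, crops included, and the job is handed in when it is done.

```bash
mkdir -p pics
cat > h.py <<'E'
import numpy as np, cv2
from scipy.spatial.transform import Rotation as R
from workcell import status, optics, ctrl
def cam(name):
    o=status.get_obs(); d=optics.get_image(name)
    K=np.array([[d['fx'],0,d['cx']],[0,d['fy'],d['cy']],[0,0,1.]])
    if name=='wrist':
        H=np.array(d['hand_eye']); T=np.eye(4); T[:3,:3]=R.from_rotvec(o['orientation']).as_matrix(); T[:3,3]=o['ee_pos']
        W=T@H; Rm=W[:3,:3].T; c=W[:3,3]
    else:
        Rm=R.from_rotvec(d['rvec']).as_matrix(); c=-Rm.T@np.array(d['tvec'])
    return d['frame'],(K,Rm,c)
def ray(C,u,v,z):
    K,Rm,c=C; r=Rm.T@np.linalg.inv(K)@np.array([u,v,1.]); return c+r*(z-c[2])/r[2]
def proj(C,p):
    K,Rm,c=C; q=K@(Rm@(np.array(p,float)-c)); return q[:2]/q[2]
def save(f,n,s=1): cv2.imwrite('pics/'+n,cv2.resize(f[:,:,::-1],None,fx=s,fy=s,interpolation=cv2.INTER_CUBIC))
def tool(p):
    "world point in tool axes from the TCP"
    o=status.get_obs(); return R.from_rotvec(o['orientation']).inv().apply(np.array(p)-o['ee_pos'])
E
python3 - <<'E'
from h import *
import pickle
o=status.get_obs();print({k:np.round(v,3) for k,v in o.items()})
print(R.from_rotvec(o['orientation']).as_matrix().round(3))
D={}
for n in('top','side','wrist'):
    f,C=cam(n);D[n]=(f,C);save(f,n+'0.png',1.5 if n!='wrist' else 1);print(n,C[2])
pickle.dump(D,open('d0.pkl','wb'))
E
```

```text
{'t': np.float64(0.0), 'qpos': array([-1.348,  0.424,  1.631, -0.   ,  1.089, -0.019]), 'qvel': array([-0.001,  0.001,  0.001, -0.   , -0.001,  0.   ]), 'joint_torque': array([-3.0000e-03, -5.4463e+01, -2.7367e+01,  6.4000e-02,  2.3000e-02,
       -0.0000e+00]), 'ee_pos': array([ 149.546, -606.317,  240.902]), 'orientation': array([-3.117, -0.379,  0.   ]), 'ft_force': array([-0.638,  0.797,  0.108]), 'moment': array([ 0.054, -0.   ,  0.003]), 'grasp_force': np.float64(0.0), 'width': np.float64(87.814)}
[[ 0.971  0.239 -0.   ]
 [ 0.239 -0.971  0.001]
 [-0.    -0.002 -1.   ]]
top [ 291.70322648  -69.73362046 1267.38818362]
side [  231.01922492 -1355.04287742   940.14712523]
wrist [ 217.49620153 -589.64737776  383.91738944]
```

View pics/top0.png

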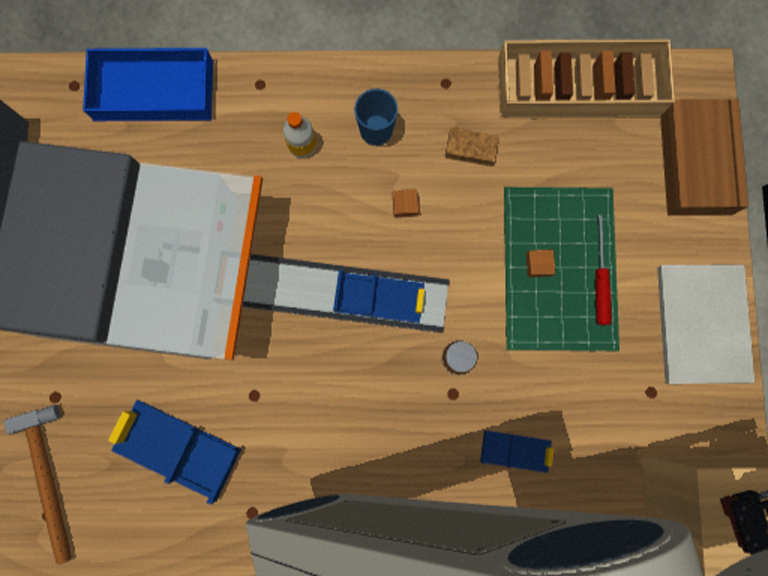

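View pics/side0.png

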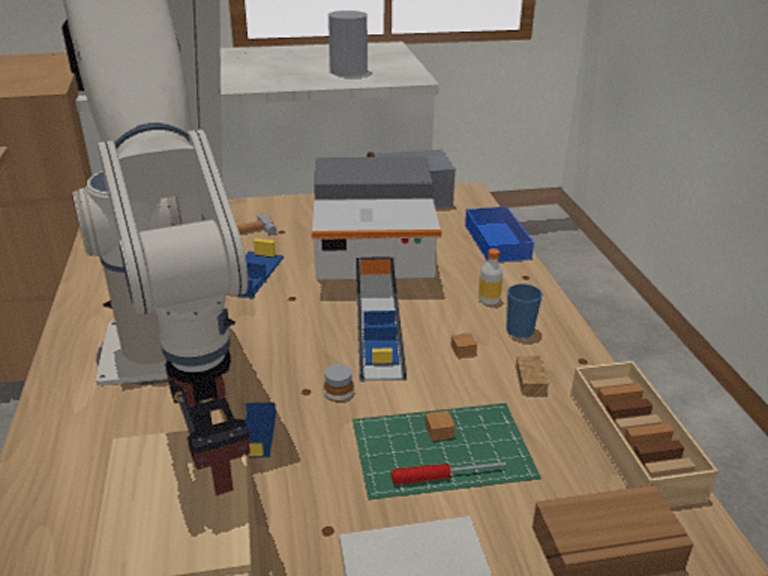

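The top view (1.5x) shows the lane running from (445,303) to the engraver at about (250,278), with the orange visor edge at (245,265).

- **Blank look-alikes:** cube on the mat (541,263), cube on the bench (405,202), slats in the box (525–650,75). I choose the one on the mat, farthest right of the loose cubes.
- **Tray look-alikes:** large (175,450), small (517,450), in the lane (380,297). I choose the one in the lane, which is the middle-sized one.

Run:
```python
from h import *
import pickle
D=pickle.load(open('d0.pkl','rb')); f,C=D['top']
hsv=cv2.cvtColor(f,cv2.COLOR_RGB2HSV)
def big(lo,hi,x0,y0,x1,y1):
    m=cv2.inRange(hsv,lo,hi); k=np.zeros_like(m);k[y0:y1,x0:x1]=m[y0:y1,x0:x1]
    cs,_=cv2.findContours(k,cv2.RETR_EXTERNAL,cv2.CHAIN_APPROX_NONE); return max(cs,key=cv2.contourArea)
def rep(n,c,z):
    r=cv2.minAreaRect(c); b=cv2.boxPoints(r); P=np.array([ray(C,u,v,z)[:2] for u,v in b]);e=np.diff(P,axis=0)
    print(n,np.round(r[0],1),P.mean(0).round(1),'sides',np.linalg.norm(e,axis=1).round(1),'ang',np.degrees(np.arctan2(e[:,1],e[:,0])).round(1))
rep('blank',big((5,90,90),(18,255,255),345,160,378,190),33)
rep('lip',big((22,120,120),(35,255,255),265,180,300,215),41)
rep('lipbody',big((105,120,40),(125,255,255),215,170,295,225),20)
rep('visor',big((5,180,120),(18,255,255),140,100,190,250),158)
cr=np.hstack([f[155:235,140:310]]);save(cr,'lane.png',4.5)
save(f[120:240,325:425],'mat.png',4.5)
```

```text
blank [361.  174.5] [ 528.5 -361.5] sides [42.5 40.5 42.3] ang [-90.4 177.4  89.5]
lip [279.6 200. ] [ 460.9 -144. ] sides [38.1 11.  38.1] ang [ -7.2 -96.9 172.7]
lipbody [252.2 197. ] [472.7 -72.7] sides [ 77.3 154.   77.1] ang [ -7.6 -98.3 171.3]
visor [161.6 178. ] [502.7 142.1] sides [298.5  12.6 298.4] ang [  -7.9 -100.   172. ]
```

View pics/lane.png

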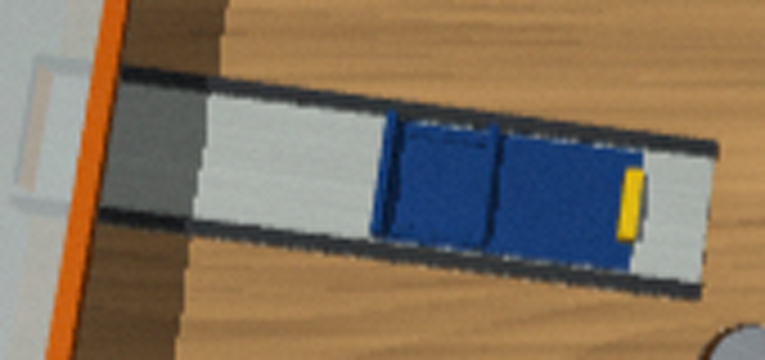

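View pics/mat.png

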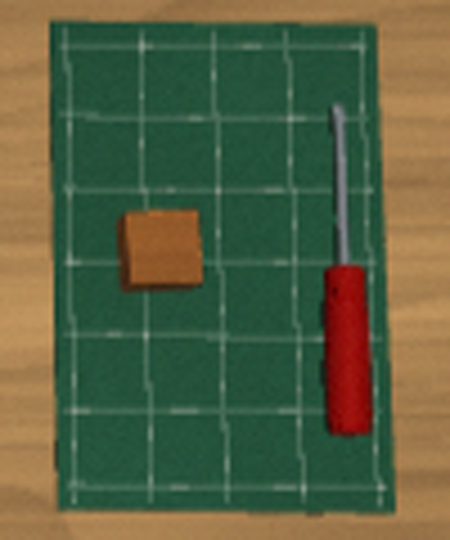

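The crops confirm the blank as a single wooden square on the mat, centred at (160,250) with the screwdriver about 60 mm to its right. The tray's pocket is empty, with its lip at (630,205). Next I fit the lane axis and move above the blank.

Run:
```python
from h import *
import pickle
C=pickle.load(open('d0.pkl','rb'))['top'][1]
g=lambda u,v,z:ray(C,140+u/4.5-.4,155+v/4.5-.4,z)[:2]
a,b,c,e=g(718,142,16),g(700,298,16),g(120,66,16),g(96,222,16)
print(a,b,c,e); E=(a+b)/2; F=(c+e)/2; d=(F-E)/np.linalg.norm(F-E); print('d',d,np.degrees(np.arctan2(d[1],d[0])))
print('origin from rail end',E+400*d)
v=np.array([502.7,142.1]);print('origin from visor',v+d*64)
lip=np.array([460.9,-144]);print('pocket',lip+115*d,'offaxis',np.cross(d,lip-E), 'along', (lip-E)@d)
yaw=np.degrees(np.arctan2(-.971,.239));print(yaw)
p=tool([529,-362,120]);print('shift above blank',p.round(1))
```

```text
[ 501.3010799  -198.56420065] [ 408.42483309 -185.80755185] [550.15381728 157.57011283] [456.34230518 169.8925617 ]
d [0.13470578 0.99088564] 82.25839313505743
origin from rail end [508.7452681  204.16838006]
origin from visor [511.32116986 205.51668101]
pocket [476.39116459 -30.04815131] offaxis 0.508896272923204 along 48.55991751149108
-76.17220496789686
shift above blank [ 426.9 -146.3  121.2]<stdin>:9: DeprecationWarning: Arrays of 2-dimensional vectors are deprecated. Use arrays of 3-dimensional vectors instead. (deprecated in NumPy 2.0)
```

```bash
python3 -m inch '[[[427,-146,80,0,0,-1.31,100],[427,-146,80,0,0,-1.31,100],[427,-146,80,0,0,-1.31,100],[427,-146,80,0,0,-1.31,100],[427,-146,80,0,0,-1.31,100],[427,-146,80,0,0,-1.31,100],[427,-146,80,0,0,-1.31,100],[427,-146,80,0,0,-1.31,100],[427,-146,80,0,0,-1.31,100],[427,-146,80,0,0,-1.31,100],[427,-146,80,0,0,-1.31,100],[427,-146,80,0,0,-1.31,100],[427,-146,80,0,0,-1.31,100],[427,-146,80,0,0,-1.31,100]]]'
python3 - <<'E'
from h import *
o=status.get_obs();M=R.from_rotvec(o['orientation']).as_matrix();print(o['t'],o['ee_pos'],M.round(3))
for n in('wrist','top'):
    f,C=cam(n)
    if n=='wrist': save(f,'w1.png')
    hsv=cv2.cvtColor(f,cv2.COLOR_RGB2HSV);m=cv2.inRange(hsv,(5,90,90),(18,255,255))
    u0,v0=proj(C,[529,-362,33]);s=100 if n=='wrist' else 20;k=np.zeros_like(m);a,b=int(max(v0-s,0)),int(max(u0-s,0));k[a:int(v0+s),b:int(u0+s)]=255;m&=k
    cs,_=cv2.findContours(m,0,2);c=max(cs,key=cv2.contourArea);r=cv2.minAreaRect(c)
    P=np.array([ray(C,*q,33)[:2] for q in cv2.boxPoints(r)]);e=np.diff(P,axis=0)
    print(n,(u0,v0),r[0],P.mean(0),np.linalg.norm(e,axis=1),np.degrees(np.arctan2(e[:,1],e[:,0])))
E
```

```text
t: 1.55
ee_pos: [528.2, -364.0, 162.1]
orientation: [2.245, 2.197, -0.0]
ft_force: [-0.4, 0.4, -0.1]
width: 87.8
grasp_force: 0.0
1.55 [ 528.17833207 -363.98318046  162.06055264] [[ 0.021  1.     0.   ]
 [ 1.    -0.021 -0.   ]
 [-0.     0.    -1.   ]]
wrist (np.float64(255.59829957877557), np.float64(190.454522334238)) (288.5, 103.5) [ 558.16232246 -287.53788344] [108.75285233  21.8287224  111.08415834] [ -1.18602604 -86.58002391 178.80727849]
top (np.float64(361.177618398597), np.float64(174.30053416339422)) (353.0, 175.0) [ 527.28450541 -340.23186837] [0. 0. 0.] [0. 0. 0.]
```

View pics/w1.png

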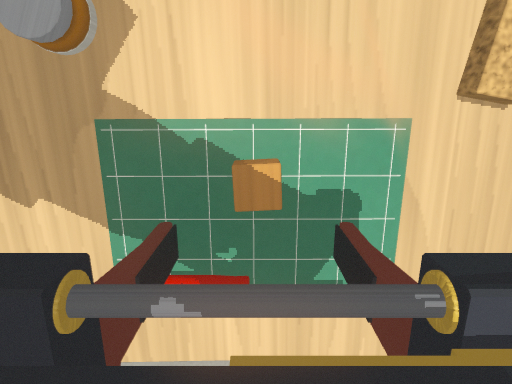

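The wrist view shows the blank between the fingers. Its top face corners are at about (233,166), (281,164), (282,210) and (235,211).

Run:
```python
from h import *
o=status.get_obs();f,C=cam('wrist')
P=np.array([ray(C,u,v,33) for u,v in((233,166),(281,164),(282,210),(235,211))]);e=np.diff(P,axis=0)
print(P.mean(0),np.linalg.norm(e,axis=1),np.degrees(np.arctan2(e[:,1],e[:,0])))
print(tool([*P.mean(0)[:2],32]))
```

```text
[ 531.30304875 -359.68386265   33.        ] [42.33580489 42.49003872 43.04417136] [   1.23309254  -88.72636237 -179.91046643]
[  3.99671208   2.52307869 130.00427656]
```

```bash
python3 -m inch '[[[4,2.5,30,0,0,-0.03,100],[4,2.5,70,0,0,-0.03,100],[4,2.5,100,0,0,-0.03,100],[4,2.5,118,0,0,-0.03,100],[4,2.5,130,0,0,-0.03,100],[4,2.5,130,0,0,-0.03,100],[4,2.5,130,0,0,-0.03,0],[4,2.5,130,0,0,-0.03,0],[4,2.5,130,0,0,-0.03,0],[4,2.5,130,0,0,-0.03,0],[4,2.5,130,0,0,-0.03,0],[4,2.5,130,0,0,-0.03,0],[4,2.5,130,0,0,-0.03,0],[4,2.5,130,0,0,-0.03,0]]]'
```

```text
t: 3.1
ee_pos: [531.9, -358.9, 31.9]
orientation: [2.209, 2.234, 0.0]
ft_force: [-0.2, 0.3, 4.0]
width: 43.9
grasp_force: 30.0
```

```bash
python3 -m inch '[[[0,0,-30,0,0,0,0],[0,0,-70,0,0,0,0],[15,0,-100,0,0,0,0],[60,-10,-100,0,0,0.03,0],[105,-20,-100,0,0,0.06,0],[150,-28,-100,0,0,0.09,0],[195,-35,-100,0,0,0.12,0],[240,-42,-100,0,0,0.145,0],[285,-49,-100,0,0,0.145,0],[330,-52,-100,0,0,0.145,0],[330,-52,-100,0,0,0.145,0],[330,-52,-100,0,0,0.145,0],[330,-52,-100,0,0,0.145,0]]]'
python3 - <<'E'
from h import *
o=status.get_obs();print(R.from_rotvec(o['orientation']).as_matrix().round(3))
f,C=cam('wrist');save(f,'w2.png',1.5)
E
```

```text
t: 4.4
ee_pos: [476.6, -30.1, 131.7]
orientation: [2.365, 2.067, 0.0]
ft_force: [1.3, -0.7, -0.7]
width: 43.6
grasp_force: 30.0
[[ 0.134  0.991  0.   ]
 [ 0.991 -0.134 -0.   ]
 [-0.     0.    -1.   ]]
```

View pics/w2.png

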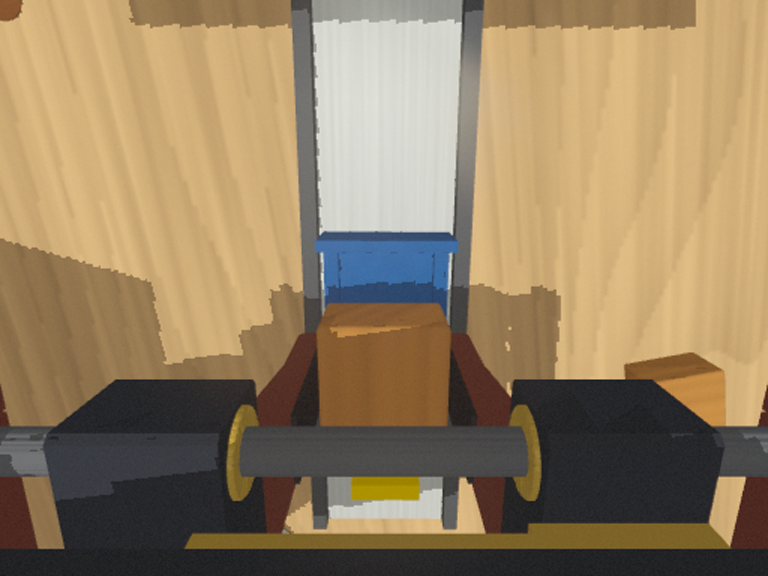

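The wrist view shows the held blank square to the lane. The tray's front-plate top edge is at (318–457,234) and the lip is at (385,488).

Run:
```python
from h import *
f,C=cam('wrist');d=np.array([.1347,.9909]);n=np.array([.9909,-.1347])
p0=np.array([476.4,-30.0])
for u,v,z in((317,234,41),(458,234,41),(352,478,41),(419,478,41),(313,120,16),(459,120,16),(318,325,44),(450,325,44)):
    p=ray(C,u/1.5,v/1.5,z)[:2]-p0; print(u,v,(p@d).round(1),(p@n).round(1))
```

```text
317 234 37.9 -32.4
458 234 37.9 38.3
352 478 -103.3 -17.2
419 478 -103.3 21.5
313 120 94.1 -35.8
459 120 94.2 40.4
318 325 -9.1 -33.1
450 325 -9.1 35.6
```

Run:
```python
from h import *
f,C=cam('wrist');d=np.array([.1347,.9909]);n=np.array([.9909,-.1347])
p0=np.array(status.get_obs()['ee_pos'][:2])
for u,v,z in((319,333,133),(449,333,133),(329,304,103),(441,304,103)):
    p=ray(C,u/1.5,v/1.5,z)[:2]-p0; print(u,v,(p@d).round(1),(p@n).round(1))
```

```text
319 333 19.0 -20.1
449 333 19.0 21.6
329 304 19.9 -20.2
441 304 19.9 22.6
```

```bash
python3 -m inch '[[[2,1,20,0,0,0,0],[4,1,40,0,0,0,0],[4,1,50,0,0,0,0],[4,1,50,0,0,0,0],[4,1,50,0,0,0,0]]]'
python3 - <<'E'
from h import *
import pickle
d=np.array([.1347,.9909]);n=np.array([.9909,-.1347]);p0=np.array([476.4,-30.0])
C=pickle.load(open('d0.pkl','rb'))['top'][1]
for u,v in((379,176),(388,178),(489,187),(497,187)):
    p=ray(C,140+u/4.5-.4,155+v/4.5-.4,41)[:2]-p0;print(u,p@d,p@n)
f,C=cam('wrist');save(f[120:300,170:340],'w3.png',3.3);pickle.dump(C,open('c3.pkl','wb'))
E
```

```text
t: 5.05
ee_pos: [477.9, -26.1, 81.8]
orientation: [-2.366, -2.067, 0.0]
ft_force: [0.3, 0.8, -0.6]
width: 43.8
grasp_force: 30.0
379 31.4563978038559 -1.994104976670793
388 26.113751885903046 -2.4957946259696713
489 -32.74091380078359 -0.30207896701374604
497 -37.34707545442863 0.286385903602042
```

View pics/w3.png

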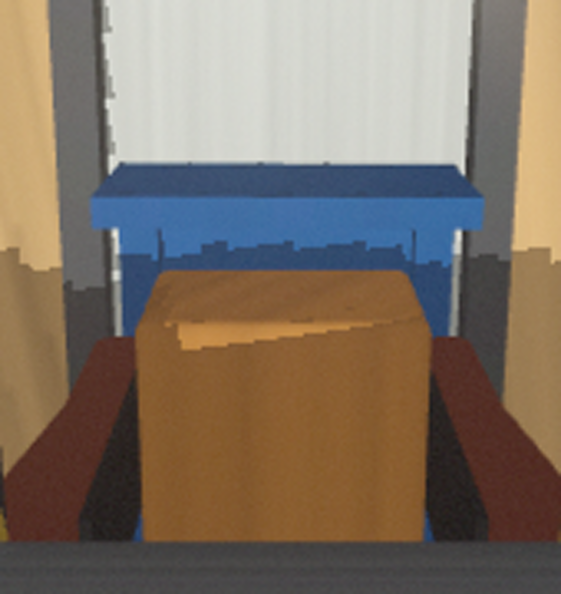

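In the crop, the front plate's top runs from its outer edge at row 197 to its inner edge at row 227 (columns 92–483). The blank's front top edge is at row 318 (137–430) and its bottom edge at row 270 (158–405).

Run:
```python
from h import *
import pickle
C=pickle.load(open('c3.pkl','rb'));d=np.array([.1347,.9909]);n=np.array([.9909,-.1347])
p0=np.array(status.get_obs()['ee_pos'][:2])
for u,v,z in((92,197,41),(483,197,41),(92,227,41),(483,227,41),(137,318,83),(430,318,83),(158,270,53),(405,270,53)):
    p=ray(C,170+u/3.3-.35,120+v/3.3-.35,z)[:2]-p0; print(u,v,(p@d).round(1),(p@n).round(1))
```

```text
92 197 30.8 -34.8
483 197 30.9 36.6
92 227 25.2 -35.0
483 227 25.3 36.9
137 318 21.8 -21.2
430 318 21.8 21.4
158 270 20.4 -21.6
405 270 20.5 21.3
```

```bash
python3 -m inch '[[[-1,1,15,0,0,0,0],[-1,1,28,0,0,0,0],[-1,1,36,0,0,0,0],[-1,1,41,0,0,0,0],[-1,1,41.5,0,0,0,0],[-1,1,41.5,0,0,0,0]]]' && python3 -m inch '[[[0,0,0,0,0,0,75],[0,0,0,0,0,0,75],[0,0,0,0,0,0,75],[0,0,0,0,0,0,75],[0,0,0,0,0,0,75],[0,0,-15,0,0,0,75],[0,0,-40,0,0,0,75],[0,0,-80,0,0,0,75],[-60,0,-100,0,0,0,50],[-100,0,-100,0,0,0,0],[-150,0,-100,0,0,0,0],[-160,0,-100,0,0,0,0],[-160,0,-100,0,0,0,0],[-160,0,-100,0,0,0,0]]]'
python3 - <<'E'
from h import *
f,C=cam('wrist');cv2.imwrite('pics/w4.png',f[:,:,::-1])
f2,_=cam('top');save(np.vstack([cv2.resize(f,(512,384)),cv2.resize(f2[155:235,140:310],(512,216),interpolation=2)]),'both4.png',.99)
E
```

```text
t: 5.7
ee_pos: [478.6, -26.7, 40.1]
orientation: [-2.365, -2.068, 0.0]
ft_force: [0.1, 0.5, -0.7]
width: 43.8
grasp_force: 30.0
t: 7.1
ee_pos: [456.9, -184.5, 139.9]
orientation: [-2.365, -2.066, 0.0]
ft_force: [0.7, 0.1, -1.2]
width: 21.7
grasp_force: 0.0
```

View pics/both4.png

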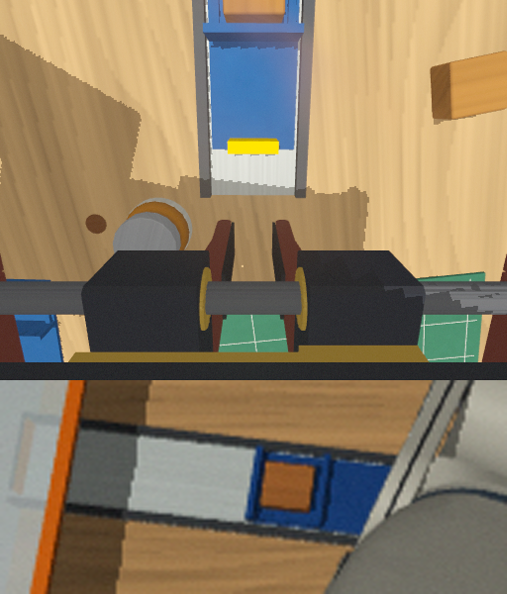

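The blank sits square inside the pocket, at (287,485) in the picture, and the lip is clear at (253,146). Next I lean the tool forward 38° and lower it behind the lip with the fingers shut.

```bash
python3 -m inch '[[[0,0,0,0,0.14,0,0],[0,0,0,0,0.28,0,0],[0,0,0,0,0.42,0,0],[0,0,0,0,0.56,0,0],[0,0,0,0,0.663,0,0],[0,0,30,0,0.663,0,0],[0,0,60,0,0.663,0,0],[0,0,85,0,0.663,0,0],[0,0,100,0,0.663,0,0],[0,0,100,0,0.663,0,0],[0,0,100,0,0.663,0,0]]]'
python3 - <<'E'
from h import *
o=status.get_obs();M=R.from_rotvec(o['orientation']).as_matrix();print(M.round(3),o['qpos'])
d=np.array([.1347,.9909,0]);print(M.T@d, 'lip rel',(np.array([462.3,-146])-o['ee_pos'][:2])@d[:2])
E
```

```text
t: 8.3
ee_pos: [457.6, -184.7, 40.5]
orientation: [-1.974, -1.727, -0.679]
ft_force: [0.2, 0.1, -0.0]
width: 0.9
grasp_force: 0.0
[[ 0.105  0.991  0.081]
 [ 0.781 -0.133  0.61 ]
 [ 0.616 -0.    -0.788]] [-0.71637508  0.7471889   1.85544985  0.63610315  1.04481929 -1.0523761 ]
[0.78795178 0.00221306 0.61575482] lip rel 38.939506842158835
```

```bash
python3 -m inch '[[[4.7,0,3.7,0,0,0,0],[11,0,8.6,0,0,0,0],[17.3,0,13.6,0,0,0,0],[26.8,0,20.9,0,0,0,0],[36.2,0,28.3,0,0,0,0],[45.7,0,35.7,0,0,0,0],[55.2,0,43.1,0,0,0,0],[64.6,0,50.5,0,0,0,0],[74.1,0,57.9,0,0,0,0],[83.5,0,65.3,0,0,0,0],[93,0,72.7,0,0,0,0],[102.4,0,80.1,0,0,0,0],[111.9,0,87.5,0,0,0,0],[121.4,0,94.9,0,0,0,0],[130.8,0,102.3,0,0,0,0],[140.3,0,109.6,0,0,0,0],[146.6,0,114.6,0,0,0,0],[149.7,0,117,0,0,0,0],[149.7,0,117,0,0,0,0]]]'
python3 - <<'E'
from h import *
f,C=cam('wrist');f2,_=cam('top');save(np.vstack([f,cv2.resize(f2[150:235,130:310],(512,216),interpolation=2)]),'both5.png',.99)
E
```

```text
t: 10.2
ee_pos: [482.4, 3.7, 40.2]
orientation: [-1.974, -1.727, -0.679]
ft_force: [-0.1, 0.5, 0.3]
width: 0.1
grasp_force: 0.1
```

View pics/both5.png

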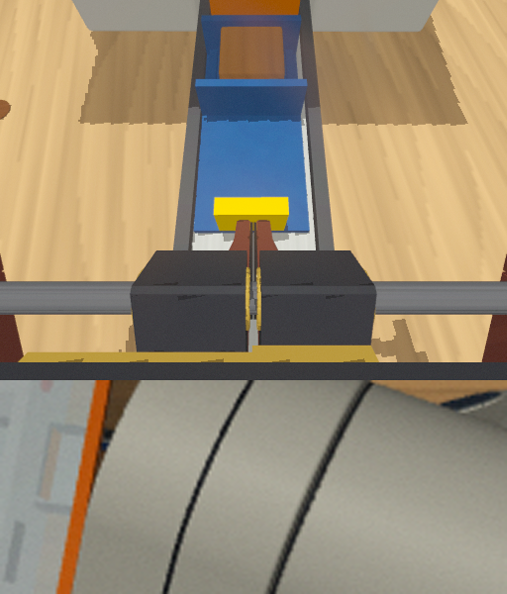

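The fingers bear on the middle of the lip at (252,215). The blank lies flat in the pocket at (252,52), with the orange flap just ahead at (253,5). I continue more slowly, watching the force.

```bash
python3 -m inch '[[[4,0,3.1,0,0,0,0],[9.8,0,7.7,0,0,0,0],[15.8,0,12.3,0,0,0,0],[23.6,0,18.5,0,0,0,0],[31.5,0,24.6,0,0,0,0],[39.4,0,30.8,0,0,0,0],[47.3,0,37,0,0,0,0],[55.2,0,43.1,0,0,0,0],[63,0,49.3,0,0,0,0],[70.9,0,55.4,0,0,0,0],[75,0,58.6,0,0,0,0],[78.8,0,61.6,0,0,0,0]]]' && python3 -m inch '[[[4,0,3.1,0,0,0,0],[7.9,0,6.2,0,0,0,0],[11.8,0,9.2,0,0,0,0],[15.8,0,12.3,0,0,0,0],[19.7,0,15.4,0,0,0,0],[22,0,17.2,0,0,0,0],[24.4,0,19.1,0,0,0,0],[26.8,0,20.9,0,0,0,0],[26.8,0,20.9,0,0,0,0]]]'
```

```text
t: 11.5
ee_pos: [496.0, 102.7, 40.1]
orientation: [-1.974, -1.727, -0.68]
ft_force: [-1.1, -3.9, -0.1]
width: 0.5
grasp_force: 2.0
t: 12.4
ee_pos: [500.5, 136.2, 40.1]
orientation: [-1.974, -1.726, -0.68]
ft_force: [0.1, -1.8, -0.6]
width: 0.6
grasp_force: 0.8
```

```bash
python3 -m inch '[[[1.6,0,1.2,0,0,0,0],[3.2,0,2.5,0,0,0,0],[4.7,0,3.7,0,0,0,0],[6.3,0,4.9,0,0,0,0],[7.9,0,6.2,0,0,0,0],[7.9,0,6.2,0,0,0,0]]]' && python3 -m inch '[[[0.8,0,0.6,0,0,0,0],[1.6,0,1.2,0,0,0,0],[2.4,0,1.8,0,0,0,0],[3.2,0,2.5,0,0,0,0],[3.2,0,2.5,0,0,0,0]]]'
```

```text
t: 13.0
ee_pos: [501.8, 146.1, 40.1]
orientation: [-1.974, -1.727, -0.68]
ft_force: [1.1, -0.9, 0.7]
width: 0.1
grasp_force: 0.6
t: 13.5
ee_pos: [502.4, 149.9, 40.1]
orientation: [-1.975, -1.727, -0.68]
ft_force: [-1.2, -2.2, 0.7]
width: 0.4
grasp_force: 1.1
```

```bash
python3 -m inch '[[[0.8,0,0.6,0,0,0,0],[1.6,0,1.2,0,0,0,0],[1.6,0,1.2,0,0,0,0]]]';python3 -m inch '[[[0.8,0,0.6,0,0,0,0],[1.6,0,1.2,0,0,0,0],[1.6,0,1.2,0,0,0,0]]]';python3 -m inch '[[[0.8,0,0.6,0,0,0,0],[1.6,0,1.2,0,0,0,0],[1.6,0,1.2,0,0,0,0]]]'
```

```text
t: 13.8
ee_pos: [502.7, 151.6, 40.1]
orientation: [-1.975, -1.727, -0.68]
ft_force: [-1.1, -4.5, 0.7]
width: 0.3
grasp_force: 2.3
t: 14.1
ee_pos: [502.8, 152.2, 39.9]
orientation: [-1.977, -1.728, -0.679]
ft_force: [-5.2, -17.8, 7.2]
width: 0.8
grasp_force: 8.8
t: 14.4
ee_pos: [502.9, 152.7, 39.9]
orientation: [-1.98, -1.729, -0.678]
ft_force: [-9.1, -30.8, 14.2]
width: 0.6
grasp_force: 16.1
```

The force rises sharply at the predicted stop position, so the tray is home. I back off and look.

```bash
python3 -m inch '[[[-1,0,-0.8,0,0,0,0],[-3,0,-2.4,0,0,0,0],[-7.9,0,-6.2,0,0,0,0],[-23.6,0,-18.5,0,0,0,0],[-47,0,-37,0,0,0,0],[-71,0,-55,0,0,0,0],[-71,0,-55,0,0,0,0],[-71,0,-55,0,0,0,0]]]'
python3 - <<'E'
from h import *
f,C=cam('wrist');f2,C2=cam('side');save(np.vstack([f,cv2.resize(f2[140:260,180:350],(512,362),interpolation=2)]),'both6.png',.78)
hsv=cv2.cvtColor(f,cv2.COLOR_RGB2HSV);m=cv2.inRange(hsv,(22,150,150),(35,255,255));cs,_=cv2.findContours(m,0,2)
d=np.array([.1347,.9909])
for c in sorted(cs,key=cv2.contourArea)[-2:]:
    x,y,w,h=cv2.boundingRect(c);p=ray(C,x+w/2,y,41)[:2];print((x,y,w,h),p,'front edge of lip along lane',(p-[510,205])@d)
E
```

```text
t: 15.2
ee_pos: [491.4, 66.6, 39.9]
orientation: [-1.976, -1.725, -0.681]
ft_force: [0.5, 0.1, 0.6]
width: 0.3
grasp_force: 0.0
(222, 77, 63, 41) [506.06077015 181.53854346] front edge of lip along lane -23.778571541306906
(19, 349, 364, 17) [462.19432899  28.80497766] front edge of lip along lane -181.031071525243
```

View pics/both6.png

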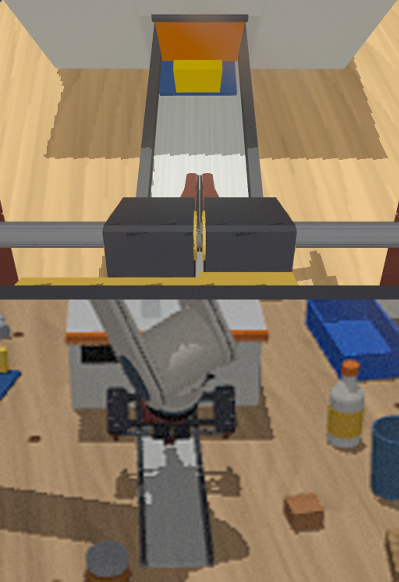

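The orange flap hangs shut at (200,42). The yellow lip stands in front of it at (198,76), and its front edge measures −24 mm against −25 mm expected. The bystanders in view have not moved, and the robot is clear.

```bash
python3 -c "from workcell import ctrl; print(ctrl.close_job())"
```

```text
the job is handed in; nothing more can be done
None
```

The blank is flat in the tray's pocket, the tray is home against the stop with the flap shut behind the pocket, and I handed the job in at about 15 s on the robot's clock; no verdict was returned.

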